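Lock the sprung lid of the film box with its quarter-turn fastener

ROBOT

A 7-joint arm with a two-finger parallel gripper is mounted at the origin on the work surface. World frame = base frame: x ahead of the robot, y to its left, z up, the work surface at z = 0. Lengths are in m, angles in rad, forces in N, time in s.
With the tool pointing down it reaches from about 0.425 to 0.875 m from the base axis. Payload 4.7 kg.
Tool frame: the origin (TCP) lies midway between the tips of the shut fingers; the grasp point (between the pads) lies 19 mm behind it; z points along the fingers, y is the line along which they close (so a half turn about z gives the same grasp; the last joint's range is limited). The gripper opens to 87 mm and grips with 3 to 60 N. Pads are 19 mm wide; open, the fingers measure 117 mm over their backs; the gripper's body (75 mm by 190 mm) begins 51 mm behind the grasp point.
Start: joints at [-1.199, 0.321, -0.07, 1.45, 0.023, 1.371, -0.057], TCP at [0.228, 0.609, 0.223] pointing down, gripper open.
Joint ranges: [-2.86, 2.86], [-0.3, 2.09], [-1.38, 1.24], [0.06, 2.45], [-1.56, 4.7], [0.09, 2.05], [-2.69, 2.69]. Speed limits (rad/s): [2.57, 2.57, 3.14, 3.14, 3.14, 3.14, 3.14].

INTERFACE

Orientations are given as a rotation vector (axis times angle).
In Python, from bench import ctrl, get_image, calibration gives the robot as it stands.
- The arm moves only by the tool apply_moves, never from a script. Its arguments are lists of equal length, an entry for each row: "dp": the shift along the tool's x, y, z in m, a list of three; "twist": the turn, a rotation vector about the tool's x, y, z in rad, a list of three; "fingers": the closure, from 0 (fully open) to 1 (shut). In form: {"dp": [[dx, dy, dz], ...], "twist": [[ax, ay, az], ...], "fingers": [fingers, ...]}. A call has 1 to 10 rows; each row shifts and turns the commanded pose from where the row before left it, along the tool's axes as they then stand; what a row does not reach is not made up. A row lasts 1/10 s, in which the tool goes at most 50 mm and 8.59 degrees, less where a joint would pass 70% of its speed; a pose out of reach is approached as far as the arm can. A call is refused whole if a number of a shift passes 0.05 or a number of a turn 0.15, either way. A call with a gripper value outside its range is refused whole. The fingers move at their own pace and stop on an object; "newtons" is the grip in N (left out, the last holds). Time passes only in rows, so rows that do not move let the fingers close. It gives the time, the measured TCP pose, the force, the opening and the grip force at its end, in the units of the state.
- ctrl.get_state(): the state, without advancing time (a new reading comes with each control period).
- get_image(name): name is "scene" or "top" or "wrist"; returns the picture (384x512x3 uint8, red, green, blue); there is no depth.
- calibration(name): a dict with "fx", "fy", "cx", "cy" (pixels), "eye" and "attitude" of the camera in the world; the wrist camera has in their place "hand_eye" (4x4, takes a point from camera to tool coordinates, whose origin is the TCP and whose axes are the flange's). Camera axes: x right, y up, looking along -z (the intrinsics and any distortion apply to the point x, -y, -z); pixel columns grow to the right and rows downward; lengths in m; the calibration is good to about 2 mm. A picture is of the moment at which its call begins: read the wrist's pose just before it. calibration takes no time and is no camera call.
- ctrl.close_job(): hands the job in; it is judged then, once.
The state is a dict: "time": time; "joint_positions": joint angles; "qd": joint speeds; "joint_torque": joint torques, N m; "position": TCP position; "tool_rot": TCP orientation; "ft_force": force on the tool from outside, world axes, zero at the start; "torque": the same for the moment, N m; "grip_width": opening from 0.0 (shut) to 1.0 (fully open); "grip_force": force on a finger pad.
Only numpy, scipy, OpenCV 4.12 (cv2) and the standard library are available. Lean on these libraries where they do the work, as an engineer would, in place of code of your own. Each camera call takes 0.05 s, during which the arm holds its last target. There are 200 camera calls.

TASK

The spool is back in the sheet-iron film box on the bench, but the lid still stands ajar on its spring: set your fingertips in the slot of the brass fastener on the lid, press the lid fully down with them, and keeping it down turn the fastener a quarter turn clockwise to its stop, so that the lid stays shut when you take your hand away. Do not swing the lid open, and leave the other things on the bench where they are.

Things in the scene. Friction and masses are not known exactly. Their poses are not given: they have to be found in the camera images.
- filmbox: square box of grey sheet iron, 270 x 270 mm, rim 85 mm up, fixed to the bench; origin at the centre of its underside, z up, -x its front (robot side), +x its hinge side. The lid's hinge line runs along the box's y through its point (135, 0, 85) mm. With the lid shut the centre of the slot's floor is at (-78, 0, 94) mm in this frame
- lid (a joint): lid angle in rad: 0 = shut on the rim, grows as the front edge rises. The flat lid is sprung: unlocked and untouched it stands ajar at about 0.08 to 0.15 (front edge 20 to 40 mm up); pressing it shut at the fastener takes about 4 to 7 N, and let go unlocked it comes up again. Locked and let go it stands at about 0.01
- fastener (a joint): turn of the fastener in rad, clockwise from above: 0 = unlocked (slot along the box's x), 1.57 = locked, at its stop (slot along the box's y). Stays where it is left, friction about 0.07 N m, starts at 0 to 0.4. Turned past about 1 rad before the lid is down, its hidden cam tongue lands on top of the keeper inside the front wall and the lid cannot shut; turn it back then
- slot_floor: dark iron floor of the slot in the fastener's round brass turn-plate; origin on its surface at the slot's centre, on the turning axis; x along the slot, z out of the lid. Slot: 26 mm wide between upright walls, 87 mm long, 15 mm deep. Fingertips narrower than the slot turn idly at its centre: set them about 20 mm along it and sweep one wall round, a little further than the play
- slot_mouth (a point): centre of the slot's mouth, on the turning axis, 15 mm above the slot's floor, level with the top of the turn-plate and of the fixed brass collar round it (100 mm outer diameter), which closes the slot's ends
- splice_press: loose cast iron hand screw press for splices, about 2.4 kg, base 130 x 75 mm, 190 mm tall with its cross handle; origin at the centre of its underside. To be left alone
- spool_clip: loose nickel U-shaped spool clip, 44 x 20 x 27 mm; origin at the centre of its underside. To be left alone
- carbon_sleeve: loose flat tin sleeve 190 x 32 x 17 mm lying on the bench with two copper coated carbon rods that stick out 30 mm past its open end (own -x); origin at the centre of the sleeve's underside, x along the rods. To be left alone
- insulator: loose cream porcelain insulator knob, 42 mm across, 46 mm tall, waisted; origin at the centre of its underside. To be left alone
- oil_can: loose copper oil can, 64 mm across, 135 mm tall with its thin upright spout; origin at the centre of its underside. To be left alone
- cement_bottle: loose small amber glass cement bottle with a cork, 42 mm across, 85 mm tall; origin at the centre of its underside. To be left alone
- bobbin: loose wooden film bobbin standing on its flange, 72 mm across, 40 mm tall; origin at the centre of its underside. To be left alone
- screwdriver: loose screwdriver with a wooden handle, 190 mm long, lying on the bench; origin under its middle, x along it. To be left alone

How it is judged:
By the outcome, as a careful person would: the job done as asked, in the order asked, and still so for the second after the job is handed in, with the robot touching nothing.
It also fails if it takes over 45 s, if anything falls off the work surface, if the arm or the gripper's body presses on something with over 40 N, if the wrist force passes 120 N, or if a joint passes its speed limit or range.

## Working session

There is one attempt and no reset: what is moved stays moved. The work goes in short steps, Python scripts to look and compute and a tool call to move; the robot and the scene stay as the last step left them, time stands still between calls to the robot, and variables do not carry over. Pictures are saved under pics/ and viewed, at most 10 in all, crops included, and the job is handed in when it is done.

Besides the shell and the picture viewer there is one more tool, called after "Call:" as name(argument=value, ...) on one line, values as JSON. apply_moves: Moves the arm, as the interface text tells. Its arguments: {"type":"object","properties":{"dp":{"type":"array"},"twist":{"type":"array"},"fingers":{"type":"array"},"newtons":{"type":"number"}},"required":["dp","twist","fingers"]}

```bash
mkdir -p pics; ls
python3 - <<'E'
from bench import ctrl,get_image,calibration
import cv2
s=ctrl.get_state();print(s)
for n in("scene","top","wrist"):
    print(n,calibration(n))
for n in("scene","top"):
    cv2.imwrite(f"pics/{n}0.png",cv2.resize(get_image(n)[:,:,::-1],(800,600),interpolation=cv2.INTER_CUBIC))
E
```

```text
pics
{'time': 0.0, 'joint_positions': array([-1.19894047,  0.32183579, -0.07012793,  1.4516215 ,  0.02262157,
        1.37077134, -0.05687503]), 'qd': array([ 0.0010323 ,  0.00044729,  0.00108369,  0.0004746 , -0.00058614,
       -0.00011755, -0.00069146]), 'joint_torque': array([-3.51208701e-04, -4.91308272e+01, -4.03923551e-01, -3.12526667e+01,
       -6.38339692e-02,  4.37212118e-02,  1.76461681e-04]), 'position': array([0.22745792, 0.60834711, 0.22148039]), 'tool_rot': array([-5.58774602e-01, -3.09126709e+00,  2.88030416e-03]), 'ft_force': array([-0.68772937,  0.00924828,  0.18376927]), 'torque': array([ 0.05515627, -0.04750107, -0.01367357]), 'grip_force': 0.0, 'grip_width': 0.997689511142394}
scene {'fx': 420.0424585456459, 'fy': 420.0424585456459, 'cx': 255.89745144973278, 'cy': 187.15762898575542, 'eye': array([1.17217171, 1.00018548, 0.83750587]), 'attitude': array([0.37025512, 1.29990358, 2.33472225])}
top {'fx': 348.02786861319004, 'fy': 348.02786861319004, 'cx': 257.3293931116813, 'cy': 194.89173149127896, 'eye': array([0.35089949, 0.00298185, 1.51396642]), 'attitude': array([ 0.10431142, -0.1374754 , -1.56028659])}
wrist {'fx': 282.4343614225755, 'fy': 282.4343614225755, 'cx': 252.87018837534075, 'cy': 192.67564542156765, 'hand_eye': array([[ 8.70567322e-04,  9.53008303e-01,  3.02942926e-01,
         8.36539153e-02],
       [ 9.99999613e-01, -7.90194705e-04, -3.87877914e-04,
        -5.47208097e-04],
       [-1.30266977e-04,  3.02943146e-01, -9.53008622e-01,
        -1.61034840e-01],
       [ 0.00000000e+00,  0.00000000e+00,  0.00000000e+00,
         1.00000000e+00]])}
```

View pics/scene0.png

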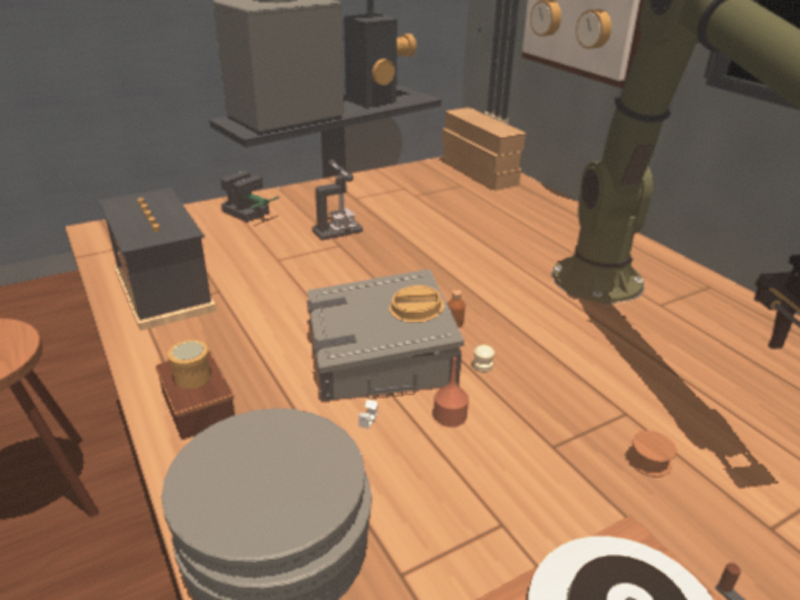

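View pics/top0.png

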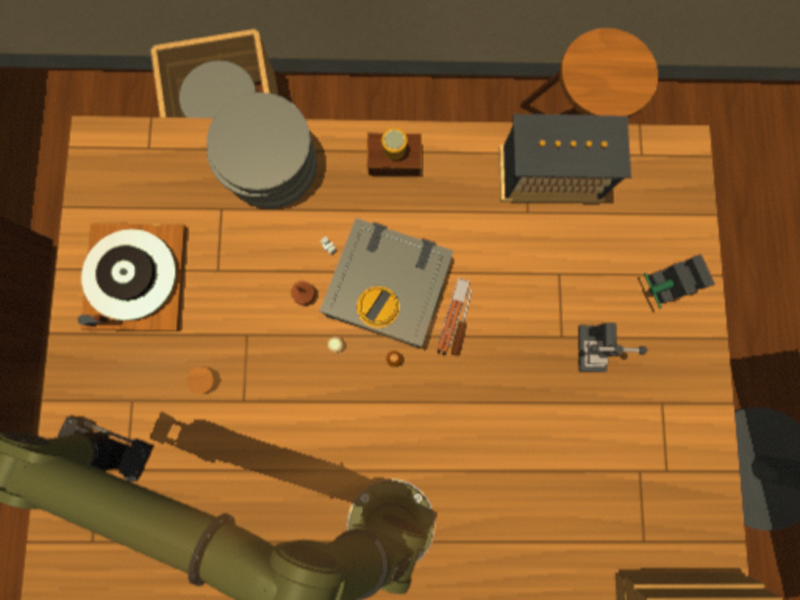

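The top view shows the box with its corners at about (357,220), (452,250), (423,348) and (322,314) in the enlarged picture, and the fastener at (379,306). In the scene view the fastener is at (416,302). The slot is turned a little. Next I triangulate it.

```bash
cat > h.py <<'E'
from bench import ctrl,get_image,calibration
import cv2,numpy as np
from scipy.spatial.transform import Rotation as R
def cam(n,s=None):
    c=calibration(n)
    if n!="wrist": return c,R.from_rotvec(c["attitude"]).as_matrix(),np.array(c["eye"])
    T=np.array(c["hand_eye"]);W=R.from_rotvec(s["tool_rot"]).as_matrix()
    return c,W@T[:3,:3],W@T[:3,3]+s["position"]
def ray(n,u,v,s=None):
    c,A,e=cam(n,s); d=A@np.array([(u-c["cx"])/c["fx"],-(v-c["cy"])/c["fy"],-1]); return e,d
def atz(n,u,v,z,s=None):
    e,d=ray(n,u,v,s); return e+d*(z-e[2])/d[2]
def tri(r1,r2):
    (a,d),(b,f)=r1,r2
    t=np.linalg.lstsq(np.c_[d,-f],b-a,rcond=None)[0]
    p,q=a+t[0]*d,b+t[1]*f; return (p+q)/2,np.linalg.norm(p-q)
E
python3 - <<'E'
from h import *
k=.64
print(tri(ray("top",379*k,306*k),ray("scene",416*k,301*k)))
print("hinge corners",[atz("top",u*k,v*k,.088)[:2].round(3) for u,v in((357,220),(452,250))])
print("front corners",[atz("top",u*k,v*k,.115)[:2].round(3) for u,v in((322,314),(423,348))])
print("slot ends",[atz("top",u*k,v*k,.13)[:2].round(3) for u,v in((368,319),(389,294))])
for n,u,v,z in(("bottle",394,358,.08),("insul",335,344,.04),("can",303,293,.1)): print(n,atz("top",u*k,v*k,z)[:2].round(3))
s=ctrl.get_state();print(R.from_rotvec(s["tool_rot"]).as_matrix().round(3))
E
```

```text
(array([0.56349006, 0.03378951, 0.11851751]), np.float64(0.00026214551274043917))
hinge corners [array([0.804, 0.097]), array([ 0.723, -0.161])]
front corners [array([0.542, 0.181]), array([ 0.456, -0.081])]
slot ends [array([0.528, 0.061]), array([0.593, 0.008])]
bottle [ 0.431 -0.006]
insul [0.47  0.153]
can [0.599 0.234]
[[-0.937  0.35  -0.001]
 [ 0.35   0.937 -0.002]
 [-0.    -0.002 -1.   ]]
```

```bash
cat >> h.py <<'E'
def plan(p,yaw,n,s=None):
    "rows to bring tool to p with tool y at world angle yaw (deg), pointing straight down"
    s=s or ctrl.get_state();M=R.from_rotvec(s["tool_rot"]).as_matrix();P=np.array(s["position"])
    y=np.radians(yaw);Y=np.array([np.cos(y),np.sin(y),0]);Z=np.array([0,0,-1.]);G=np.c_[np.cross(Y,Z),Y,Z]
    w=R.from_matrix(M.T@G).as_rotvec();print("dist",(M.T@(p-P)).round(4),"w",w.round(3))
    D=(p-P)/n
    for i in range(n):
        print((M.T@D).round(3).tolist(),(w/n).round(3).tolist()); M=M@R.from_rotvec(w/n).as_matrix()
E
python3 -c "
from h import *
plan(np.array([.563,.034,.225]),-39,20)"
```

```text
dist [-0.5154 -0.4205 -0.0027] w [-1.000e-03  2.000e-03  1.894e+00]
[-0.026, -0.021, -0.0] [-0.0, 0.0, 0.095]
[-0.028, -0.018, -0.0] [-0.0, 0.0, 0.095]
[-0.029, -0.016, -0.0] [-0.0, 0.0, 0.095]
[-0.031, -0.013, -0.0] [-0.0, 0.0, 0.095]
[-0.032, -0.01, -0.0] [-0.0, 0.0, 0.095]
[-0.033, -0.007, -0.0] [-0.0, 0.0, 0.095]
[-0.033, -0.004, -0.0] [-0.0, 0.0, 0.095]
[-0.033, -0.001, -0.0] [-0.0, 0.0, 0.095]
[-0.033, 0.002, -0.0] [-0.0, 0.0, 0.095]
[-0.033, 0.006, -0.0] [-0.0, 0.0, 0.095]
[-0.032, 0.009, -0.0] [-0.0, 0.0, 0.095]
[-0.031, 0.012, -0.0] [-0.0, 0.0, 0.095]
[-0.03, 0.015, -0.0] [-0.0, 0.0, 0.095]
[-0.028, 0.017, -0.0] [-0.0, 0.0, 0.095]
[-0.027, 0.02, -0.0] [-0.0, 0.0, 0.095]
[-0.025, 0.022, -0.0] [-0.0, 0.0, 0.095]
[-0.022, 0.025, -0.0] [-0.0, 0.0, 0.095]
[-0.02, 0.027, -0.0] [-0.0, 0.0, 0.095]
[-0.017, 0.028, -0.0] [-0.0, 0.0, 0.095]
[-0.015, 0.03, -0.0] [-0.0, 0.0, 0.095]
```

Call:
apply_moves(dp=[[-0.026,-0.021,0],[-0.028,-0.018,0],[-0.029,-0.016,0],[-0.031,-0.013,0],[-0.032,-0.01,0],[-0.033,-0.007,0],[-0.033,-0.004,0],[-0.033,-0.001,0],[-0.033,0.002,0],[-0.033,0.006,0]], twist=[[0,0,0.095],[0,0,0.095],[0,0,0.095],[0,0,0.095],[0,0,0.095],[0,0,0.095],[0,0,0.095],[0,0,0.095],[0,0,0.095],[0,0,0.095]], fingers=[0.55,0.55,0.55,0.55,0.55,0.55,0.55,0.55,0.55,0.55])

```text
time: 1.1
position: [0.3959, 0.3194, 0.2222]
tool_rot: [-1.915, -2.49, 0.001]
ft_force: [0.3, 0.5, 0.3]
grip_width: 0.451
grip_force: 0.0
```

Call:
apply_moves(dp=[[-0.032,0.009,0],[-0.031,0.012,0],[-0.03,0.015,0],[-0.028,0.017,0],[-0.027,0.02,0],[-0.025,0.022,0],[-0.022,0.025,0],[-0.02,0.027,0],[-0.017,0.028,0],[-0.015,0.03,0]], twist=[[0,0,0.095],[0,0,0.095],[0,0,0.095],[0,0,0.095],[0,0,0.095],[0,0,0.095],[0,0,0.095],[0,0,0.095],[0,0,0.095],[0,0,0.095]], fingers=[0.55,0.55,0.55,0.55,0.55,0.55,0.55,0.55,0.55,0.55])

```text
time: 2.1
position: [0.5637, 0.0322, 0.2222]
tool_rot: [-2.842, -1.338, 0.001]
ft_force: [1.4, 0.2, -0.7]
grip_width: 0.454
grip_force: 0.0
```

Call:
apply_moves(dp=[[0,0,0],[0,0,0],[0,0,0]], twist=[[0,0,0],[0,0,0],[0,0,0]], fingers=[0.55,0.55,0.55])

```text
time: 2.4
position: [0.5629, 0.0347, 0.2222]
tool_rot: [-2.837, -1.346, 0.001]
ft_force: [-0.1, -0.1, 0.3]
grip_width: 0.453
grip_force: 0.0
```

Run:
```python
from h import *
s=ctrl.get_state();print(s)
im=get_image("wrist")[:,:,::-1]
cv2.imwrite("pics/w1.png",cv2.resize(im,(800,600),interpolation=cv2.INTER_CUBIC))
import pickle;pickle.dump(s,open("s1.pkl","wb"))
```

```text
{'time': 2.4, 'joint_positions': array([-0.58923619,  0.14476355,  0.53405621,  1.68738484, -0.0765107 ,
        1.33100897, -0.72614922]), 'qd': array([-0.01077005, -0.00653174, -0.00635092, -0.00021945,  0.00196539,
       -0.00214508, -0.0010633 ]), 'joint_torque': array([ 7.92406574e-01, -3.41995454e+01,  3.12539622e+00, -3.10336876e+01,
        2.00408982e-02, -3.14597902e-02, -8.46030562e-04]), 'position': array([0.56291153, 0.03468019, 0.22215483]), 'tool_rot': array([-2.83722607e+00, -1.34638001e+00,  9.05346362e-04]), 'ft_force': array([-0.14925768, -0.09001033,  0.33994115]), 'torque': array([-0.08602448,  0.07084613, -0.02116599]), 'grip_force': 0.0, 'grip_width': 0.45344737643846783}
```

View pics/w1.png

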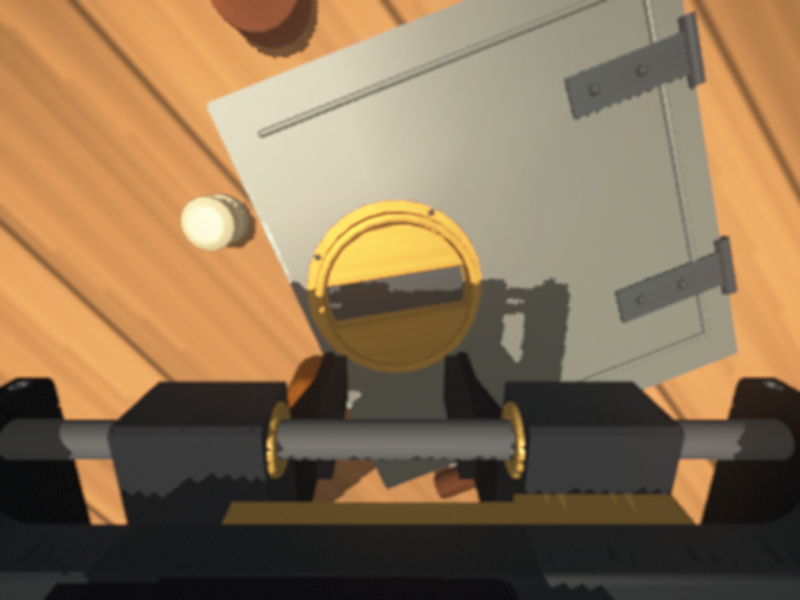

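The wrist view shows the collar spanning columns 306–482 and rows 200–372, so its centre is near (394,286). The slot's upper edge runs from (328,290) to (463,266) and its lower edge from (338,321) to (463,301).

Run:
```python
from h import *
import pickle;s=pickle.load(open("s1.pkl","rb"));k=.64
c,A,e=cam("wrist",s);print("eye",e.round(3))
print("tri",tri(ray("wrist",394*k,286*k,s),ray("top",379*k,306*k)))
for z in(.118,.124,.13):
    f=lambda u,v:atz("wrist",u*k,v*k,z,s)[:2]
    a=[np.degrees(np.arctan2(*(f(*q)-f(*p))[::-1])).round(1) for p,q in(((328,290),(463,266)),((338,321),(463,301)))]
    print(z,f(394,286).round(4),"diam",np.linalg.norm(f(306,286)-f(482,286)).round(4),np.linalg.norm(f(394,200)-f(394,372)).round(4),"slot",a,
    "hingeside",np.degrees(np.arctan2(*(atz("wrist",700*k,330*k,.088,s)-atz("wrist",648*k,0,.088,s))[:2][::-1])).round(1))
```

```text
eye [0.616 0.099 0.383]
tri (array([0.56547739, 0.03586342, 0.0974467 ]), np.float64(0.0037769733479154047))
0.118 [0.5681 0.0418] diam 0.1098 0.1118 slot [np.float64(-28.8), np.float64(-29.5)] hingeside -109.6
0.124 [0.5692 0.0431] diam 0.1073 0.1093 slot [np.float64(-28.8), np.float64(-29.5)] hingeside -109.6
0.13 [0.5703 0.0444] diam 0.1048 0.1067 slot [np.float64(-28.8), np.float64(-29.5)] hingeside -109.6
```

Run:
```python
from h import *
k=.64;out=[]
for n,(u,v) in(("top",(379,306)),("scene",(416,301))):
    im=get_image(n);u,v=int(u*k),int(v*k);r=25
    c=im[v-r:v+r,u-r:u+r]
    h=cv2.cvtColor(c,cv2.COLOR_RGB2HSV)
    out.append(cv2.resize(c[:,:,::-1],(400,400),interpolation=cv2.INTER_CUBIC));print(n,u-r,v-r)
cv2.imwrite("pics/crops.png",np.hstack(out))
```

```text
top 217 170
scene 241 167
```

View pics/crops.png

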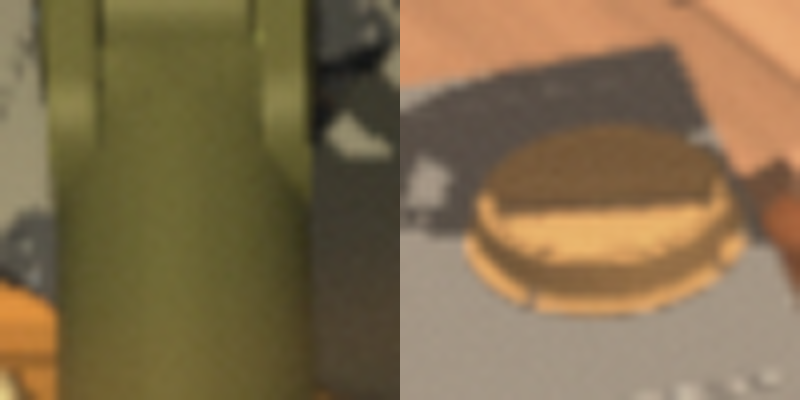

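The top view is now blocked by the arm. In the scene crop the plate's top face is centred at about (207,195), which is pixel (266.9,191.4).

```bash
python3 - <<'E'
from h import *
import pickle;s=pickle.load(open("s1.pkl","rb"));k=.64
for p in((394,286),(398,290)):
    print(tri(ray("wrist",p[0]*k,p[1]*k,s),ray("scene",266.9,191.4)))
for z in(.12,.13,.14): print(z,atz("scene",266.9,191.4,z),atz("top",379*k,306*k,z))
E
python3 -c "
from h import *
plan(np.array([.569,.039,.19]),-29.5,3)"
```

```text
(array([0.56969067, 0.04521241, 0.13137581]), np.float64(0.00194561467706296))
(array([0.56872966, 0.04182242, 0.12922581]), np.float64(0.0039442562926052015))
0.12 [0.55909677 0.03027041 0.12      ] [0.56315696 0.03383326 0.12      ]
0.13 [0.5676413  0.04378828 0.13      ] [0.56163427 0.03361194 0.13      ]
0.14 [0.57618583 0.05730615 0.14      ] [0.56011158 0.03339062 0.14      ]
dist [0.007  0.0019 0.0325] w [-0.001 -0.    -0.169]
[0.002, 0.001, 0.011] [-0.0, -0.0, -0.056]
[0.002, 0.001, 0.011] [-0.0, -0.0, -0.056]
[0.002, 0.001, 0.011] [-0.0, -0.0, -0.056]
```

Call:
apply_moves(dp=[[0.003,0,0.012],[0.003,0,0.012],[0.003,0,0.012],[0,0,0],[0,0,0]], twist=[[0,0,-0.056],[0,0,-0.056],[0,0,-0.056],[0,0,0],[0,0,0]], fingers=[0.55,0.55,0.55,0.55,0.55])

```text
time: 3.05
position: [0.5686, 0.041, 0.1868]
tool_rot: [-2.717, -1.577, 0.0]
ft_force: [0.5, 0.1, 0.7]
grip_width: 0.449
grip_force: 0.0
```

Run:
```python
from h import *
import pickle
s=ctrl.get_state();print(s["time"],s["position"]);pickle.dump(s,open("s2.pkl","wb"))
im=get_image("wrist")[:,:,::-1]
cv2.imwrite("pics/w2.png",cv2.resize(im[120:312,128:384],(800,600),interpolation=cv2.INTER_CUBIC))
```

```text
3.05 [0.56860841 0.04103842 0.1867757 ]
```

View pics/w2.png

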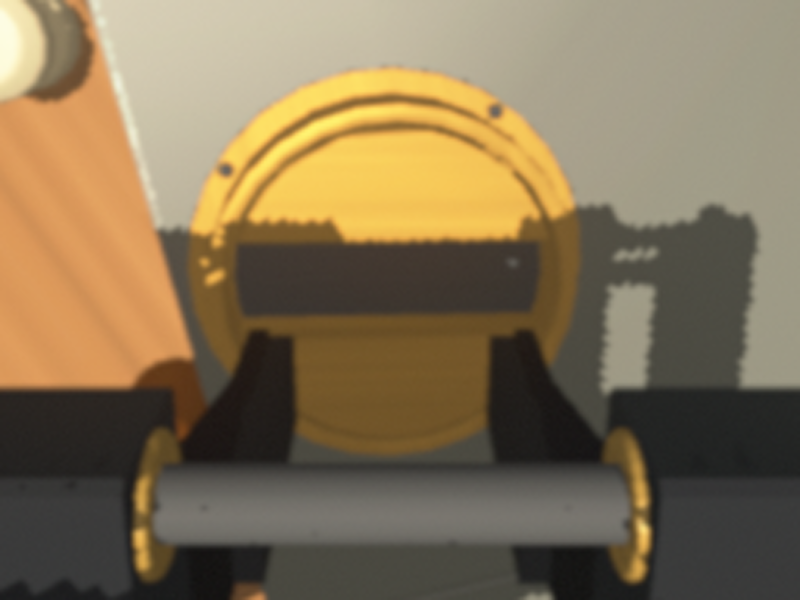

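The slot is now parallel to the fingers' line. The mouth spans columns 236–540 and rows 241–332 in the crop, so its centre is (388,287), and the fingertips are symmetric about it.

Run:
```python
from h import *
import pickle;s=pickle.load(open("s2.pkl","rb"));M=R.from_rotvec(s["tool_rot"]).as_matrix()
g=lambda u,v:(128+u/3.125,120+v/3.125)
for z in(.12,.125,.13,.135,.14):
    f=lambda u,v:atz("wrist",*g(u,v),z,s)
    print(z,f(388,287).round(4),"in tool",(M.T@(f(388,287)-s["position"])).round(4),"len",np.linalg.norm(f(236,287)-f(540,287)).round(4),"wid",np.linalg.norm(f(388,241)-f(388,332)).round(4))
print(tri(ray("wrist",*g(388,287),s),ray("scene",266.9,191.4)))
```

```text
0.12 [0.565  0.0355 0.12  ] in tool [-0.0066 -0.0003  0.0668] len 0.0842 wid 0.027
0.125 [0.566  0.0372 0.125 ] in tool [-0.0046 -0.0003  0.0618] len 0.0823 wid 0.0264
0.13 [0.567  0.0389 0.13  ] in tool [-0.0026 -0.0003  0.0568] len 0.0805 wid 0.0258
0.135 [0.568  0.0406 0.135 ] in tool [-0.0006 -0.0003  0.0518] len 0.0786 wid 0.0252
0.14 [0.569  0.0424 0.14  ] in tool [ 0.0013 -0.0003  0.0468] len 0.0768 wid 0.0246
(array([0.56542345, 0.03829311, 0.12638347]), np.float64(0.00212327857008066))
```

Call:
apply_moves(dp=[[-0.002,0,0.018],[-0.001,0,0.018],[0,0,0.012],[0,0,0],[0,0,0]], twist=[[0,0,0],[0,0,0],[0,0,0],[0,0,0],[0,0,0]], fingers=[0.55,0.55,0.55,0.55,0.55])

```text
time: 3.6
position: [0.5677, 0.038, 0.1392]
tool_rot: [2.717, 1.577, 0.001]
ft_force: [-0.5, -0.4, 1.1]
grip_width: 0.447
grip_force: 0.0
```

Run:
```python
from h import *
import pickle
s=ctrl.get_state();print(s["time"],s["position"]);pickle.dump(s,open("s3.pkl","wb"))
im=get_image("wrist")[:,:,::-1]
cv2.imwrite("pics/w3.png",cv2.resize(im[120:312,128:384],(800,600),interpolation=cv2.INTER_CUBIC))
```

```text
3.6 [0.56770527 0.03797141 0.139203  ]
```

View pics/w3.png

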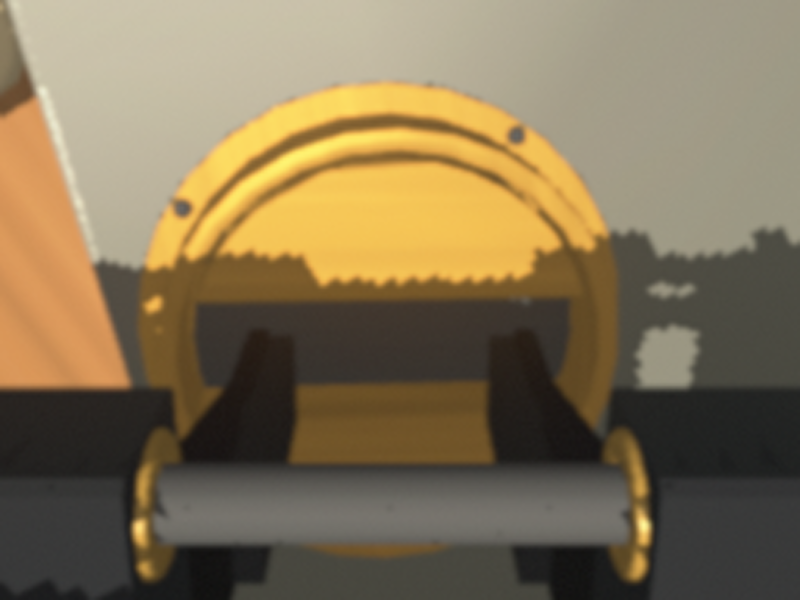

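The mouth now spans rows 300–407 and columns 195–570, so its centre is near (382,353). The fingertips' +x edge is at row 332 and their midpoint is at column 394.

Run:
```python
from h import *
import pickle;s2,s=[pickle.load(open(f"s{i}.pkl","rb")) for i in(2,3)];M=R.from_rotvec(s["tool_rot"]).as_matrix()
g=lambda u,v:(128+u/3.125,120+v/3.125)
print(tri(ray("wrist",*g(388,287),s2),ray("wrist",*g(382,353),s)))
c,A,e=cam("wrist",s)
for z in(.115,.12,.125,.13,.135):
    f=lambda u,v:atz("wrist",*g(u,v),z,s)
    print(z,"in tool",(M.T@(f(382,353)-s["position"])).round(4),"len",np.linalg.norm(f(195,353)-f(570,353)).round(4),"wid",np.linalg.norm(f(382,300)-f(382,407)).round(4))
for x in(-.0095,0,.0095):
    q=A.T@(s["position"]+M@np.array([x,0,0])-e);u,v=c["cx"]-c["fx"]*q[0]/q[2],c["cy"]+c["fy"]*q[1]/q[2]
    print(x,(u-128)*3.125,(v-120)*3.125)
```

```text
(array([0.5654764 , 0.03671658, 0.12310444]), np.float64(0.00044472914787635476))
0.115 in tool [-0.0061 -0.0016  0.0242] len 0.0865 wid 0.0271
0.12 in tool [-0.0037 -0.0016  0.0192] len 0.0842 wid 0.0264
0.125 in tool [-0.0013 -0.0015  0.0142] len 0.0818 wid 0.0257
0.13 in tool [ 0.0011 -0.0015  0.0092] len 0.0795 wid 0.0249
0.135 in tool [ 0.0036 -0.0014  0.0042] len 0.0772 wid 0.0242
-0.0095 388.8643155064746 419.70220009866574
0 388.8833075573762 378.08929932260946
0.0095 388.90292148560485 335.1138221910018
```

Call:
apply_moves(dp=[[-0.002,-0.002,0.006],[0,0,0.006],[0,0,0.006],[0,0,0.005],[0,0,0]], twist=[[0,0,0],[0,0,0],[0,0,0],[0,0,0],[0,0,0]], fingers=[0.55,0.55,0.55,0.55,0.55])

```text
time: 4.15
position: [0.5648, 0.0377, 0.1149]
tool_rot: [-2.717, -1.577, -0.001]
ft_force: [1.2, 2.0, 0.2]
grip_width: 0.451
grip_force: 1.4
```

Call:
apply_moves(dp=[[0.002,0,0.002],[0,0,0.004],[0,0,0.003],[0,0,0]], twist=[[0,0,0],[0,0,0],[0,0,0],[0,0,0]], fingers=[0.55,0.55,0.55,0.55])

```text
time: 4.55
position: [0.565, 0.0387, 0.106]
tool_rot: [-2.717, -1.577, 0.002]
ft_force: [-1.2, 0.8, 2.0]
grip_width: 0.449
grip_force: 0.7
```

Call:
apply_moves(dp=[[0,0,0.003],[0,0,0.003],[0,0,0.003],[0,0,0]], twist=[[0,0,0],[0,0,0],[0,0,0],[0,0,0]], fingers=[0.55,0.55,0.55,0.55])

```text
time: 4.95
position: [0.5651, 0.0389, 0.097]
tool_rot: [-2.717, -1.577, 0.001]
ft_force: [-2.5, 0.6, 3.2]
grip_width: 0.453
grip_force: 1.5
```

Call:
apply_moves(dp=[[0,0,0.002],[0,0,0.001],[0,0,0]], twist=[[0,0,0],[0,0,0],[0,0,0]], fingers=[0.55,0.55,0.55])

```text
time: 5.25
position: [0.5655, 0.0389, 0.0945]
tool_rot: [-2.717, -1.577, 0.0]
ft_force: [-2.8, 0.3, 3.9]
grip_width: 0.447
grip_force: 2.0
```

Call:
apply_moves(dp=[[0,-0.001,0.001],[0,-0.001,0.001],[0,0,0.001],[0,0,0]], twist=[[0,0,0],[0,0,0],[0,0,0],[0,0,0]], fingers=[0.55,0.55,0.55,0.55])

```text
time: 5.65
position: [0.5655, 0.0389, 0.0943]
tool_rot: [2.716, 1.575, 0.005]
ft_force: [-4.8, -0.7, 16.9]
grip_width: 0.45
grip_force: 8.3
```

The lid is on its hard stop: z is 0.0943, where 0.094 was expected. Now I turn the fastener clockwise while holding it down.

Call:
apply_moves(dp=[[0,0,0],[0,0,0],[0,0,0],[0,0,0],[0,0,0]], twist=[[0,0,0.06],[0,0,0.06],[0,0,0.06],[0,0,0.06],[0,0,0.06]], fingers=[0.55,0.55,0.55,0.55,0.55])

```text
time: 6.15
position: [0.5654, 0.0387, 0.0943]
tool_rot: [2.923, 1.148, 0.005]
ft_force: [-5.1, -2.5, 16.8]
grip_width: 0.448
grip_force: 8.4
```

```bash
python3 -c "
from h import *
s=ctrl.get_state();M=R.from_rotvec(s['tool_rot']).as_matrix();print(np.degrees(np.arctan2(M[1,1],M[0,1])),M.T@s['ft_force'],s['torque'],s['joint_positions'])"
```

```text
-47.104033365596074 [ -5.40517015  -1.65686638 -16.81340456] [-0.51723096  1.53986149  0.12435927] [-0.59260719  0.26377688  0.54794694  1.83496    -0.15407433  1.08169319
 -0.80991516]
```

Call:
apply_moves(dp=[[0,0,0],[0,0,0],[0,0,0],[0,0,0],[0,0,0],[0,0,0],[0,0,0],[0,0,0],[0,0,0],[0,0,0]], twist=[[0,0,0.08],[0,0,0.08],[0,0,0.08],[0,0,0.08],[0,0,0.08],[0,0,0.08],[0,0,0.08],[0,0,0.08],[0,0,0.08],[0,0,0.08]], fingers=[0.55,0.55,0.55,0.55,0.55,0.55,0.55,0.55,0.55,0.55])

```text
time: 7.15
position: [0.565, 0.0384, 0.0943]
tool_rot: [3.14, -0.082, 0.003]
ft_force: [-7.4, -1.3, 19.1]
grip_width: 0.453
grip_force: 9.4
```

```bash
python3 -c "
from h import *
s=ctrl.get_state();M=R.from_rotvec(s['tool_rot']).as_matrix();print(np.degrees(np.arctan2(M[1,1],M[0,1])),M.T@s['ft_force'],s['torque'],s['joint_positions'])"
```

```text
-92.98865246906074 [ -7.24148948   1.64146441 -19.06777175] [-0.5876008   1.87542822  0.04071988] [-0.6928509   0.28054179  0.66798343  1.83824329 -0.1944043   1.08662163
 -1.5760959 ]
```

Call:
apply_moves(dp=[[0,0,0],[0,0,0],[0,0,0],[0,0,0],[0,0,0],[0,0,0]], twist=[[0,0,0.06],[0,0,0.06],[0,0,0.06],[0,0,0.06],[0,0,0.06],[0,0,0.06]], fingers=[0.55,0.55,0.55,0.55,0.55,0.55])

```text
time: 7.75
position: [0.5649, 0.0392, 0.0943]
tool_rot: [-3.075, 0.638, -0.003]
ft_force: [-9.2, -0.6, 20.1]
grip_width: 0.45
grip_force: 21.7
```

```bash
python3 -c "
from h import *
s=ctrl.get_state();M=R.from_rotvec(s['tool_rot']).as_matrix();print(np.degrees(np.arctan2(M[1,1],M[0,1])),M.T@s['ft_force'],s['torque'],s['joint_positions'])"
```

```text
-113.45480175455984 [ -8.19570855   4.15986673 -20.14812416] [-0.37781313  1.93489477  0.98061183] [-0.74093016  0.29100479  0.72539055  1.8395153  -0.21671002  1.08938738
 -1.91575094]
```

The torque about z jumped to about 1 N m, so the fastener is at its stop. I ease the twist off within the play and withdraw.

Call:
apply_moves(dp=[[0,0,0],[0,0,0],[0,0,-0.003],[0,0,-0.005],[0,0,-0.01],[0,0,-0.02],[0,0,-0.03],[0,0,-0.03],[0,0,0],[0,0,0]], twist=[[0,0,-0.05],[0,0,-0.04],[0,0,0],[0,0,0],[0,0,0],[0,0,0],[0,0,0],[0,0,0],[0,0,0],[0,0,0]], fingers=[0.55,0.55,0.55,0.55,0.55,0.55,0.55,0.55,0.55,0.55])

```text
time: 8.75
position: [0.5641, 0.0402, 0.1902]
tool_rot: [-3.101, 0.497, -0.002]
ft_force: [0.4, -0.7, -0.1]
grip_width: 0.448
grip_force: 0.0
```

Run:
```python
from h import *
import pickle
s=ctrl.get_state();print(s["position"],s["ft_force"]);pickle.dump(s,open("s4.pkl","wb"))
im=get_image("wrist")[:,:,::-1];sc=get_image("scene")[:,:,::-1][150:300,160:360]
cv2.imwrite("pics/w4.png",np.hstack([cv2.resize(im[72:312,128:384],(427,400),interpolation=cv2.INTER_CUBIC),cv2.resize(sc,(373,400),interpolation=cv2.INTER_CUBIC)]))
```

```text
[0.56412721 0.04016532 0.19022922] [ 0.38862571 -0.66237561 -0.05796559]
```

View pics/w4.png

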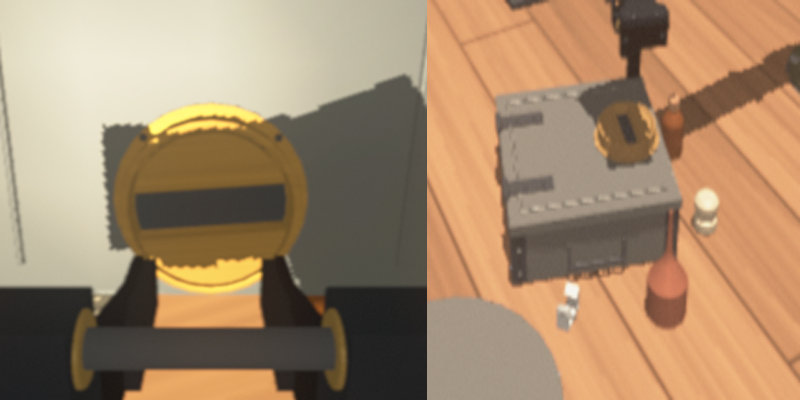

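The lid stays shut, and the slot now lies across the box. I check its angle against the lid's side ribs.

Run:
```python
from h import *
import pickle;s=pickle.load(open("s4.pkl","rb"));k=256/427
im=get_image("wrist")
f=lambda u,v,z:atz("wrist",128+u*k,72+v*k,z,s)[:2]
a=lambda p,q,z:np.degrees(np.arctan2(*(f(*q,z)-f(*p,z))[::-1])).round(1)
print("slot",a((136,195),(285,186),.11),a((138,229),(284,220),.11))
print("ribs",a((22,262),(1,92),.088),a((398,262),(424,60),.088))
print("collar z", [np.linalg.norm(f(114,196,z)-f(307,196,z)).round(4) for z in(.1,.11,.12)])
big=cv2.resize(im[:,:,::-1],(800,600),interpolation=cv2.INTER_CUBIC);cv2.imwrite("pics/w5.png",big)
```

```text
slot -104.5 -104.4
ribs -18.6 -17.9
collar z [np.float64(0.1076), np.float64(0.1034), np.float64(0.0991)]
```

View pics/w5.png

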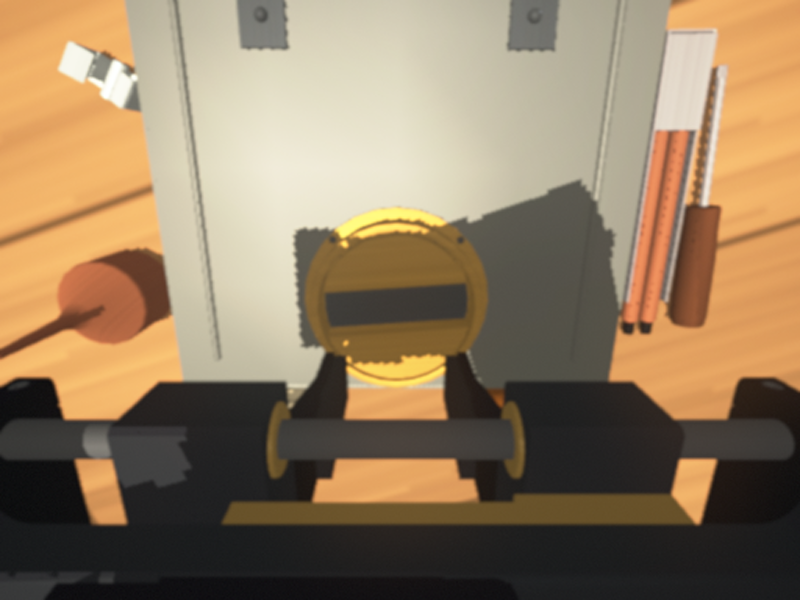

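The slot measures about 86° from the lid's x, so floor friction probably dragged the fastener back 3–4° when I eased off under load. I go back in without touching the floor, turn it to the stop again, and untwist free of the floor before rising.

Call:
apply_moves(dp=[[0.001,0.001,0.03],[0,0,0.025],[0,0,0.012],[0,0,0.008],[0,0,0.006],[0,0,0.006],[0,0,0.002],[0,0,0]], twist=[[0,0,-0.06],[0,0,0],[0,0,0],[0,0,0],[0,0,0],[0,0,0],[0,0,0],[0,0,0]], fingers=[0.55,0.55,0.55,0.55,0.55,0.55,0.55,0.55])

```text
time: 9.7
position: [0.5647, 0.0386, 0.1008]
tool_rot: [-3.115, 0.404, -0.001]
ft_force: [-0.1, 0.1, -0.6]
grip_width: 0.451
grip_force: 0.0
```

Call:
apply_moves(dp=[[0,0,0],[0,0,0],[0,0,0],[0,0,0],[0,0,0]], twist=[[0,0,0.05],[0,0,0.05],[0,0,0.05],[0,0,0.04],[0,0,0]], fingers=[0.55,0.55,0.55,0.55,0.55])

```text
time: 10.2
position: [0.5648, 0.0388, 0.1012]
tool_rot: [3.064, -0.689, 0.002]
ft_force: [-0.1, -1.7, 0.3]
grip_width: 0.454
grip_force: 31.7
```

```bash
python3 -c "
from h import *
s=ctrl.get_state();M=R.from_rotvec(s['tool_rot']).as_matrix();print(np.degrees(np.arctan2(M[1,1],M[0,1])),M.T@s['ft_force'],s['torque'],s['joint_positions'])"
```

```text
-115.35009179635566 [ 0.59556171  1.59356577 -0.30036406] [-0.2564139   0.22086823  1.99694868] [-0.75321678  0.28525599  0.73892127  1.83267191 -0.21231678  1.10387234
 -1.95143762]
```

Torque is 2 N m at the stop with no floor contact. I untwist free of the floor and rise.

Call:
apply_moves(dp=[[0,0,0],[0,0,0],[0,0,0],[0,0,-0.008],[0,0,-0.01],[0,0,-0.03],[0,0,-0.04],[0,0,0],[0,0,0]], twist=[[0,0,-0.05],[0,0,-0.05],[0,0,0],[0,0,0],[0,0,0],[0,0,0],[0,0,0],[0,0,0],[0,0,0]], fingers=[0.55,0.55,0.55,0.55,0.55,0.55,0.55,0.55,0.55])

```text
time: 11.1
position: [0.5655, 0.0387, 0.1904]
tool_rot: [-3.092, 0.545, -0.005]
ft_force: [-0.4, 1.0, 0.5]
grip_width: 0.451
grip_force: 0.0
```

Run:
```python
from h import *
s=ctrl.get_state();print(s["position"],s["ft_force"],s["time"])
M=R.from_rotvec(s['tool_rot']).as_matrix();print(np.degrees(np.arctan2(M[1,1],M[0,1])))
im=get_image("wrist");cv2.imwrite("pics/w6.png",cv2.resize(im[:,:,::-1],(800,600),interpolation=cv2.INTER_CUBIC))
import pickle;pickle.dump(s,open("s6.pkl","wb"))
```

```text
[0.5654586  0.03868342 0.19042817] [-0.39611079  0.95014166  0.53859422] 11.1
-109.98562731754049
```

View pics/w6.png

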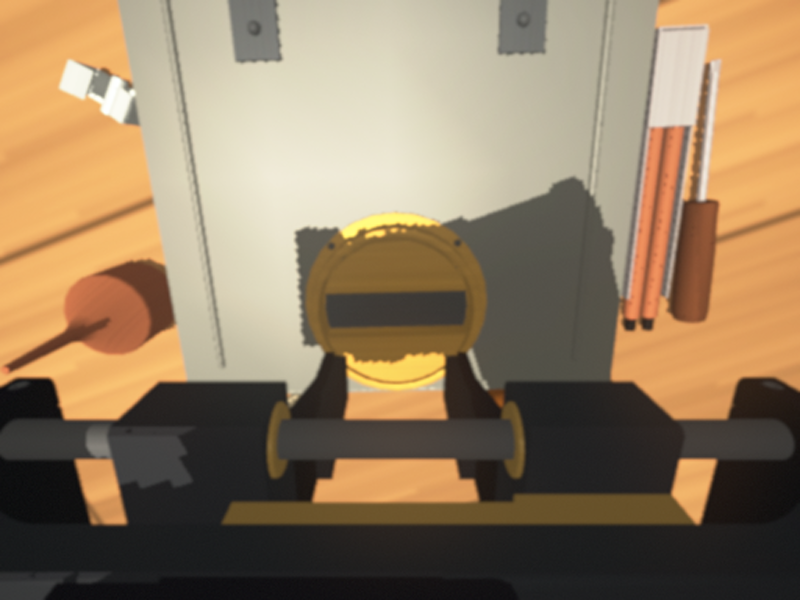

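The slot is now level in the picture (rows 291 to 290, columns 327–465), which puts it at about -109°. That is 90° from the lid's ribs, so the fastener is at its stop. The lid is shut and the other things are where they were.

```bash
python3 -c "
from bench import ctrl
print(ctrl.close_job())"
```

```text
the job is handed in; nothing more can be done
None
```

I pressed the lid shut, turned the fastener clockwise to its stop (about 90°), withdrew the hand with the lid staying down, and handed the job in at about 11 s.

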